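# Clear the taped spot and tip the rusk carton down into it

### The job

On top of the green crate, push the little wooden car right out of the yellow taped outline, leaving it on its wheels on top of the crate. Then tip over the tall orange carton standing at the end of the outline, by pushing it high up, so that it ends lying flat on a broad face, wholly within the outer edge of the tape. Only push: do not lift the car or the carton, and leave the beaker and the tray's jar, teether and spoon where they are.

Things in the scene. Friction and masses are not known exactly. Their poses are not given: they have to be found in the camera images.
- crate: Green plastic crate turned on its side as a shelf, fixed to the table: 380 (x) x 600 (y) x 180 high, flat top at z = 180 mm. Origin: centre of its underside. +x points to its open mouth, away from the robot; along that edge of the top runs a rim 14 wide and 12 high (the only rim; the other edges are open).
- outline: Rectangle of yellow tape stuck flat on the crate's top, fixed, no thickness to speak of: 170 (its x) x 250 (its y) to the outer edge of the tape, tape 12 wide. Origin: its centre, at the level of the crate's top. z up. It lies in the left or the right half of the crate's top (the tray is in the other half); beyond its +x long side about 120 mm of the crate's top is free as far as the rim.
- carton: Loose upright orange carton, blue band, 0.13 to 0.25 kg: 110 (its x) x 50 (its y) x 180 high. Origin: centre of its underside. It stands at the outline's end nearer the crate's middle, partly over the tape, broad faces (+y, -y) towards outline and tray. Pushed near its top (about 0.3 N) it pivots on its lower edge, falls past about 16 degrees, its foot staying within about 20 mm.
- carton_foot_l (a point): Carton: point at the underside, middle of the thickness, at x = -55 mm in the carton's frame.
- carton_foot_r (a point): Carton: the same at x = +55 mm.
- carton_top_l (a point): Carton: point at the top face (180 mm above the foot), middle of the thickness, at x = -55 mm in the carton's frame.
- carton_top_r (a point): Carton: the same at x = +55 mm.
- car: Wooden car rattle with red wheels, loose, 70 g: 72 long (its x) x 46 wide over the wheels (its y) x 46 high. Origin: centre of its underside, at wheel-bottom level, z up. The wheels do not turn: it slides. It starts within the outline, roughly lengthwise along the outline's y.
- car_c0 (a point): Car: corner of its 72 x 46 footprint at (-36, -23) mm in the car's frame, 12 mm above its underside.
- car_c1 (a point): Car: the same at (-36, +23) mm.
- car_c2 (a point): Car: the same at (+36, -23) mm.
- car_c3 (a point): Car: the same at (+36, +23) mm.
- tray: Round bamboo tray, fixed on the crate's top, 170 diameter, 16 high, floor 6 thick; origin: centre of its underside. It holds the jar, teether and spoon; all of it is lower than 85 mm above the crate's top.
- jar: Amber glass jar with white twist cap, loose in the tray, 52 diameter, 68 high; origin: centre of its underside.
- teether: Red silicone teether ring, loose in the tray, 54 outside diameter, 11 thick; origin: centre of its underside.
- spoon: Blue plastic spoon, loose in the tray, 110 long (its x), 30 wide at the bowl, 8 high; origin: on its underside near the middle.
- beaker: Yellow plastic beaker, loose on the crate's top behind the carton near the rim, 62 diameter, 62 high; origin: centre of its underside.
Mind the look-alikes: they are no part of the job. Leave any black, pink or purple look-alike of the carton alone.

How it is judged:
By the outcome, as a careful person would: the job done as asked, in the order asked, and still so for the second after the job is handed in, with the robot touching nothing.
It also fails if it takes over 48 s, if anything falls off the work surface, if the arm or the gripper's body presses on something with over 40 N, if the wrist force passes 120 N, or if a joint passes its speed limit or range.

### The arm

A 6-joint arm with a two-finger parallel gripper is mounted at the origin on the work surface. World frame = base frame: x ahead of the robot, y to its left, z up, the work surface at z = 0. Lengths are in m, angles in rad, forces in N, time in s.
With the tool pointing down it reaches from about 0.325 to 0.85 m from the base axis. Payload 4.4 kg.
Tool frame: the origin (TCP) lies between the finger pads; the fingertips stand 25 mm ahead of it and the grasp point (between the pads) lies 6 mm ahead of it; z points along the fingers, y is the direction in which the jaws open and shut (so a half turn about z gives the same grasp; the last joint's range is limited). The gripper opens to 94 mm and grips with 3 to 60 N. Pads are 16 mm wide; open, the fingers measure 119 mm over their backs; the gripper's body (75 mm by 177 mm) begins 78 mm behind the grasp point.
Start: joints at [-1.429, 0.207, 1.542, -0, 1.393, -0.15], TCP at [0.166, -0.551, 0.23] pointing down, gripper open.
Joint ranges: [-2.73, 2.73], [-0.86, 2.22], [0.23, 2.46], [-1.11, 4.25], [0.08, 2.63], [-2.82, 2.82]. Speed limits (rad/s): [2.79, 2.79, 3.14, 3.14, 3.14, 3.14].

### API

Orientations are given as a unit quaternion [w, x, y, z].
In Python, from bench import manip gives the robot as it stands. Calls block until the motion is done:
- manip.move_ptp(position, orientation): joint-space move of the TCP to a pose.
- manip.move_straight(position, rot=None, max_speed=0.15, stop_force=None): straight line of the TCP; rot=None keeps the orientation; max_speed is the mean speed in m/s. With stop_force (N) it stops when the force on the tool has changed by that much, and returns True; else False.
- manip.move_joints(angles): joint-space move.
- manip.open() and manip.gripper_close(): open the fingers fully, or close them until they stop; the grip force is fixed at half the most.
- manip.wait(seconds).
- manip.ik(position, orientation): joint angles nearest the present ones, or None.
- manip.read_camera(name): name is "scene" or "top"; returns the picture (384x512x3 uint8, blue, green, red); there is no depth.
- manip.camera_params(name): a dict with "fx", "fy", "cx", "cy" (pixels), "dist_coeffs" ([k1, k2, p1, p2, k3] as OpenCV has them; the pictures are not rectified), "rvec" (rotation vector, rad) and "tvec" (3), from world to camera coordinates, as OpenCV has them. Camera axes: x right, y down, z forward; pixel columns grow to the right and rows downward; lengths in m; the calibration is good to about 2 mm. A picture is of the moment at which its call begins. camera_params takes no time and is no camera call.
A pose or a line that the arm cannot do raises manip.IKError and nothing moves.
- manip.hand_in(): hands the job in, once; it reports no verdict.
Readings, each from a call of its own:
- manip.current_clock(): time.
- manip.current_joint_positions(): joint angles.
- manip.current_joint_velocities(): joint speeds.
- manip.current_effort(): joint torques, N m.
- manip.current_tool_pos(): TCP position.
- manip.current_tcp_rot(): TCP orientation.
- manip.current_wrist_force(): force on the tool from outside, world axes, zero at the start.
- manip.current_ft_torque(): the same for the moment, N m.
- manip.current_grip_width(): finger opening in m.
Only numpy, scipy, OpenCV 4.12 (cv2) and the standard library are available. Lean on these libraries where they do the work, as an engineer would, in place of code of your own. Each camera call takes 0.05 s, during which the arm holds its last target. There are 200 camera calls.

## Working session

There is one attempt and no reset: what is moved stays moved. The work goes in short steps, each a Python script; the robot and the scene stay as the last script left them, time stands still between calls to the robot, and variables do not carry over. Pictures are saved under pics/ and viewed, about 8 in all and at most 12, crops included, and the job is handed in when it is done.

```bash
mkdir -p pics
python3 - <<'E'
from bench import manip
import cv2,numpy as np
for n in("scene","top"):
    im=manip.read_camera(n); cv2.imwrite(f"pics/{n}0.png",cv2.resize(im,(800,600),interpolation=cv2.INTER_CUBIC))
    cv2.imwrite(f"pics/{n}0raw.png",im)
    p=manip.camera_params(n); R=cv2.Rodrigues(np.array(p["rvec"]))[0]; print(n,p,"pos",-R.T@np.array(p["tvec"]))
print(manip.current_clock())
E
```

```text
scene {'fx': 498.55811396627945, 'fy': 498.55811396627945, 'cx': 248.80599193126352, 'cy': 184.44940327809542, 'dist_coeffs': array([0.04503873, 0.        , 0.        , 0.        , 0.        ]), 'rvec': array([ 1.27481542,  2.17846475, -1.02427563]), 'tvec': array([ 0.36287666, -0.09753874,  1.73702155])} pos [1.38308016 0.38505586 1.04750101]
top {'fx': 489.1856513577124, 'fy': 489.1856513577124, 'cx': 255.0184624743257, 'cy': 186.84877491404038, 'dist_coeffs': array([-0.12234196,  0.        ,  0.        ,  0.        ,  0.        ]), 'rvec': array([ 2.16836107, -2.23440414,  0.0720468 ]), 'tvec': array([-0.08090377,  0.53374248,  1.33038144])} pos [ 0.4615395  -0.07769466  1.35730839]
0.1
```

View pics/scene0.png

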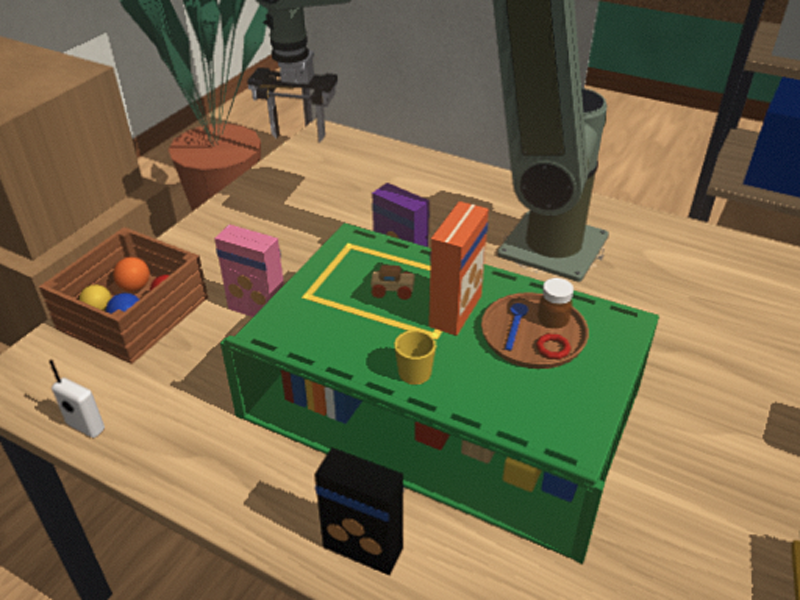

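View pics/top0.png

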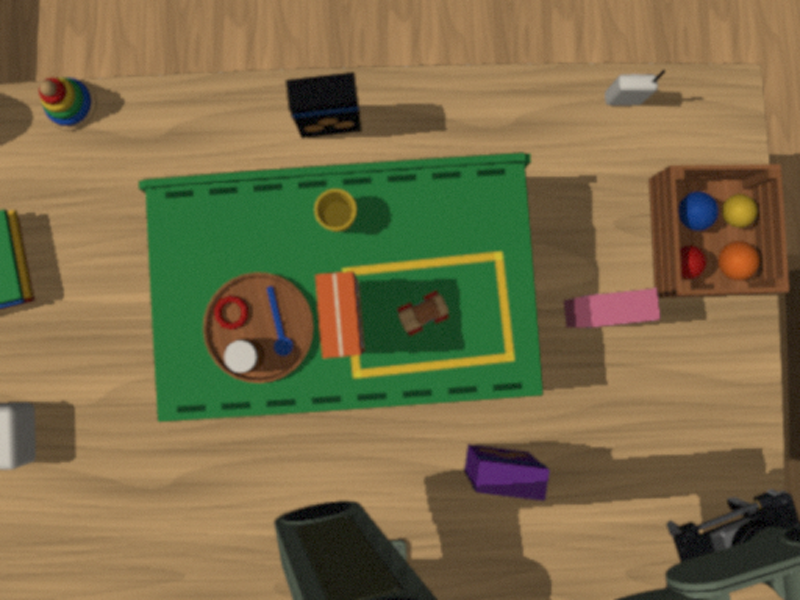

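The top view (800x600 scale) shows the outline in the -y half, with outer corners at about (502,252), (514,359) and (353,378). The car is at (424,313), the carton's top at (338,315), the beaker at (335,210) and the tray at (259,327). Next I'll rectify the picture to the relevant heights.

```bash
cat > h.py <<'E'
from bench import manip
import cv2,numpy as np
def proj(n,P):
    p=manip.camera_params(n); K=np.array([[p["fx"],0,p["cx"]],[0,p["fy"],p["cy"]],[0,0,1]])
    return cv2.projectPoints(np.float64(P).reshape(-1,1,3),p["rvec"],p["tvec"],K,p["dist_coeffs"])[0][:,0]
def unproj(n,uv,z):
    p=manip.camera_params(n); K=np.array([[p["fx"],0,p["cx"]],[0,p["fy"],p["cy"]],[0,0,1]])
    q=cv2.undistortPoints(np.float64(uv).reshape(-1,1,2),K,p["dist_coeffs"])[:,0]
    R=cv2.Rodrigues(p["rvec"])[0]; c=-R.T@p["tvec"]; d=np.c_[q,np.ones(len(q))]@R
    return (c+d*((z-c[2])/d[:,2])[:,None])[:,:2]
def ortho(n,im,z,x0,x1,y0,y1,s):  # up=+x, right=-y, s px/m
    xs=x1-np.arange(int((x1-x0)*s))/s; ys=y1-np.arange(int((y1-y0)*s))/s
    X,Y=np.meshgrid(xs,ys,indexing="ij"); uv=proj(n,np.c_[X.ravel(),Y.ravel(),np.full(X.size,z)]).astype(np.float32).reshape(*X.shape,2)
    o=cv2.remap(im,uv,None,cv2.INTER_CUBIC)
    for v in np.arange(np.ceil(x0*20)/20,x1,.05):
        r=int((x1-v)*s); cv2.line(o,(0,r),(8,r),(255,255,255),1); cv2.putText(o,f"{v:.2f}",(10,r+4),0,.35,(255,255,255),1)
    for v in np.arange(np.ceil(y0*20)/20,y1,.05):
        c=int((y1-v)*s); cv2.line(o,(c,0),(c,8),(255,255,255),1); cv2.putText(o,f"{v:.2f}",(c-12,20),0,.35,(255,255,255),1)
    return o
E
python3 - <<'E'
from h import *
t=cv2.imread("pics/top0raw.png"); s=cv2.imread("pics/scene0raw.png")
hsv=cv2.cvtColor(t,cv2.COLOR_BGR2HSV)
m=cv2.inRange(hsv,(20,120,110),(35,255,255)); m[:,:215]=0; m[:,340:]=0; m[:150]=0; m[250:]=0
v,u=np.nonzero(m); W=unproj("top",np.c_[u,v],.18)
best=None
for a in np.radians(np.arange(-10,10,.1)):
    R=np.array([[np.cos(a),np.sin(a)],[-np.sin(a),np.cos(a)]]); Q=W@R.T
    lo,hi=np.percentile(Q,.5,axis=0),np.percentile(Q,99.5,axis=0)
    if best is None or hi[0]-lo[0]<best[0]: best=(hi[0]-lo[0],a,lo,hi,R)
w,a,lo,hi,R=best
print("outline ang",np.degrees(a),"w",w,lo,hi,"centre",R.T@[(lo[0]+hi[0])/2,lo[1]+.125])
o=hsv; mc=cv2.inRange(hsv,(4,150,120),(16,255,255)); mc[:,:195]=0; mc[:,240:]=0; mc[:165]=0; mc[240:]=0
C=unproj("top",np.argwhere(mc>0)[:,::-1],.36); r=cv2.minAreaRect(np.float32(C*1000)); print("carton",r)
mt=unproj("top",np.array([[259,327],[335,210]])*.64,.19);print("tray,beaker~",mt)
A=ortho("top",t,.19,.36,.66,-.33,.07,1000); 
B=ortho("scene",s,.20,.36,.66,-.33,.07,1000)
cv2.imwrite("pics/orth0.png",np.hstack([A,B]))
E
```

```text
outline ang 4.299999999999949 w 0.1712223350015925 [ 0.38983567 -0.29985194] [ 0.56105801 -0.04976912] centre [ 0.48721869 -0.13871136]
carton ((486.4385681152344, -0.8546714782714844), (109.18221282958984, 70.49958801269531), 3.356135845184326)
tray,beaker~ [[ 4.74676895e-01  1.20406249e-01]
 [ 6.51190335e-01 -5.06649749e-04]]
```

View pics/orth0.png

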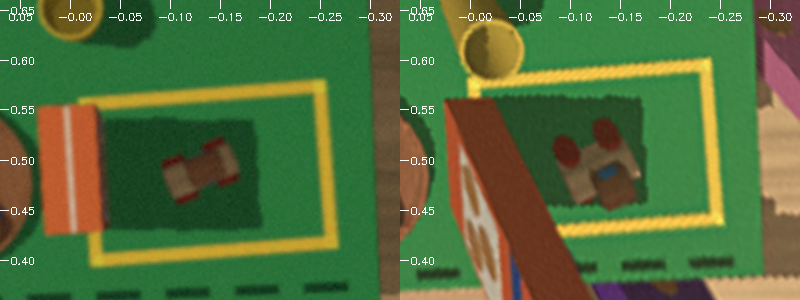

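The rectified picture gives these poses:

| Item | Position (m) | Yaw / detail |
|---|---|---|
| Outline | centre (0.487, -0.139) | yaw 4.3° |
| Carton | about (0.486, -0.010) | about 4°; left and right top edges at columns 38 and 97, so the brown tray rim had spoiled the mask fit |
| Car | about (0.490, -0.131) | its -y end is about 29° forward |

I'll push the car towards +x with closed fingers, jaws along x so the gripper body stays clear of the carton.

Run:
```python
from h import *
q=[0,.70710678,.70710678,0]
a=manip.ik([.41,-.131,.4],q); b=manip.ik([.41,-.131,.4],[0,.70710678,-.70710678,0]); print(a,b)
if a is None or (b is not None and abs(b[5])<abs(a[5])): q=[0,.70710678,-.70710678,0]
manip.gripper_close()
manip.move_straight([.166,-.551,.42],max_speed=.3)
manip.move_ptp([.405,-.131,.42],q)
manip.move_straight([.405,-.131,.213],max_speed=.15)
print(manip.current_clock(),manip.current_tool_pos(),manip.current_wrist_force())
manip.move_straight([.51,-.131,.213],max_speed=.06,stop_force=8)
print(manip.current_clock(),manip.current_tool_pos(),manip.current_wrist_force(),q)
s=manip.read_camera("scene"); t=manip.read_camera("top")
cv2.imwrite("pics/p1.png",np.hstack([ortho("top",t,.2,.36,.70,-.33,.07,1000),ortho("scene",s,.2,.36,.70,-.33,.07,1000)]))
```

```text
[-5.10893586e-01 -1.91340902e-01  1.60067839e+00 -4.44089210e-16
  1.73225516e+00 -5.10893586e-01] [-5.10893586e-01 -1.91340902e-01  1.60067839e+00 -4.44089210e-16
  1.73225516e+00  2.63069907e+00]
5.5917 [ 0.40562743 -0.1313697   0.21391817] [ 0.15091812 -0.21402463 -0.71187764]
7.4917 [ 0.50989705 -0.13108375  0.21312304] [-0.53437199  0.23440135  0.9723459 ] [0, 0.70710678, 0.70710678, 0]
```

View pics/p1.png

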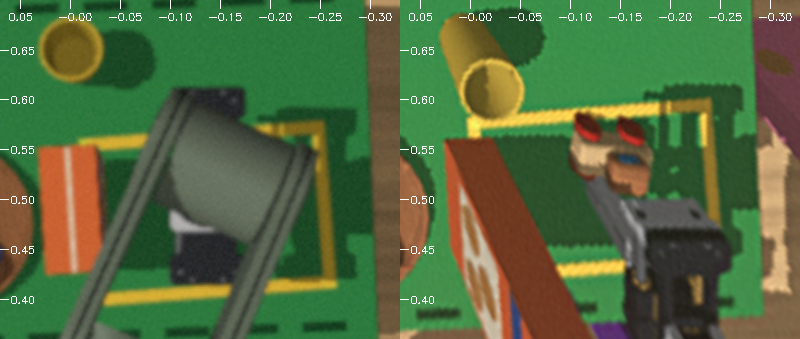

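The scene view shows the car now squared up along y, on its wheels ahead of the fingers at about (610,150). I'll keep pushing, back off and check.

Run:
```python
from h import *
manip.move_straight([.588,-.133,.213],max_speed=.06,stop_force=8)
print(manip.current_tool_pos())
manip.move_straight([.54,-.135,.213],max_speed=.15)
manip.move_straight([.50,-.15,.43],max_speed=.3)
manip.move_ptp([.40,-.25,.45],[0,.70710678,.70710678,0])
print(manip.current_clock())
s=manip.read_camera("scene"); t=manip.read_camera("top")
o=[ortho("top",t,.18,.36,.70,-.33,.07,1000),ortho("scene",s,.18,.36,.70,-.33,.07,1000)]
c=np.array([.4872,-.1387]);a=np.radians(4.3);R=np.array([[np.cos(a),-np.sin(a)],[np.sin(a),np.cos(a)]])
P=(np.array([[.085,.125],[.085,-.125],[-.085,-.125],[-.085,.125]])@R.T+c)
for im in o: cv2.polylines(im,[np.int32(np.c_[(.07-P[:,1])*1000,(.70-P[:,0])*1000])],True,(255,0,255),1)
cv2.imwrite("pics/p2.png",np.hstack(o))
```

```text
[ 0.58782618 -0.13295935  0.21305881]
11.0167
```

View pics/p2.png

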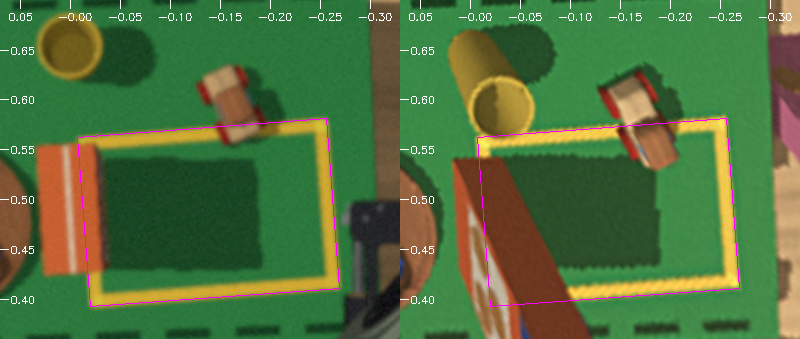

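The car twisted during the push. Its rear end, at (243,130), still lies over the +x tape, while its front is at (220,78). I'll push that rear end further.

```bash
cat >> h.py <<'E'
def look(name,z=.18):
    s=manip.read_camera("scene"); t=manip.read_camera("top")
    o=[ortho("top",t,z,.36,.70,-.33,.07,1000),ortho("scene",s,z,.36,.70,-.33,.07,1000)]
    c=np.array([.4872,-.1387]);a=np.radians(4.3);R=np.array([[np.cos(a),-np.sin(a)],[np.sin(a),np.cos(a)]])
    P=(np.array([[.085,.125],[.085,-.125],[-.085,-.125],[-.085,.125]])@R.T+c)
    for im in o: cv2.polylines(im,[np.int32(np.c_[(.07-P[:,1])*1000,(.70-P[:,0])*1000])],True,(255,0,255),1)
    cv2.imwrite(f"pics/{name}.png",np.hstack(o))
E
python3 - <<'E'
from h import *
q=[0,.70710678,.70710678,0]
manip.move_ptp([.50,-.168,.42],q)
manip.move_straight([.50,-.168,.213],max_speed=.2)
manip.move_straight([.592,-.168,.213],max_speed=.06,stop_force=8)
print(manip.current_tool_pos())
manip.move_straight([.54,-.168,.213],max_speed=.15)
manip.move_straight([.50,-.168,.43],max_speed=.3)
manip.move_ptp([.40,-.25,.45],q)
print(manip.current_clock()); look("p3")
E
```

```text
[ 0.5918994  -0.16801977  0.21309424]
16.5417
```

View pics/p3.png

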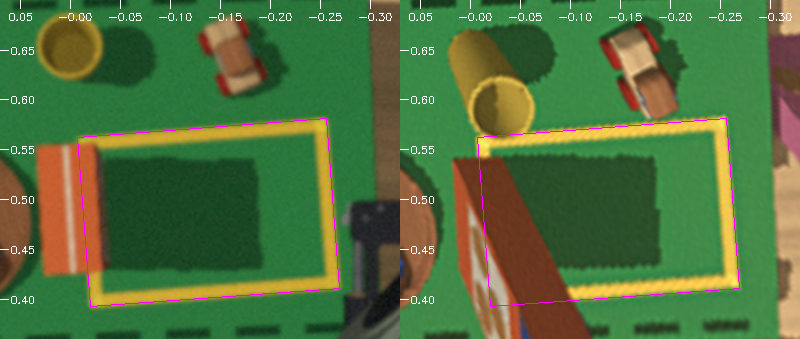

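The car is out: its rear edge is at x≈0.602 against the tape's outer edge at about 0.575, about 27 mm clear, and it stands on its wheels. Now I'll tip the carton from the tray side, pushing high up along the outline's -y.

Run:
```python
from h import *
q=[0,.70710678,.70710678,0]
manip.move_straight([.40,-.25,.53],max_speed=.3)
manip.move_ptp([.482,.055,.53],q)
manip.move_straight([.482,.055,.36],max_speed=.2)
hit=manip.move_straight([.482+.1*.07,.055-.1*.997,.36],max_speed=.05,stop_force=6)
print(hit,manip.current_tool_pos(),manip.current_wrist_force())
manip.wait(1)
manip.move_straight([.482,.0,.53],max_speed=.3)
manip.move_ptp([.36,.2,.53],q)
print(manip.current_clock()); look("p4")
```

```text
False [ 0.48900188 -0.0445086   0.36003218] [-0.52494475 -0.49688915 -0.18637627]
24.075
```

View pics/p4.png

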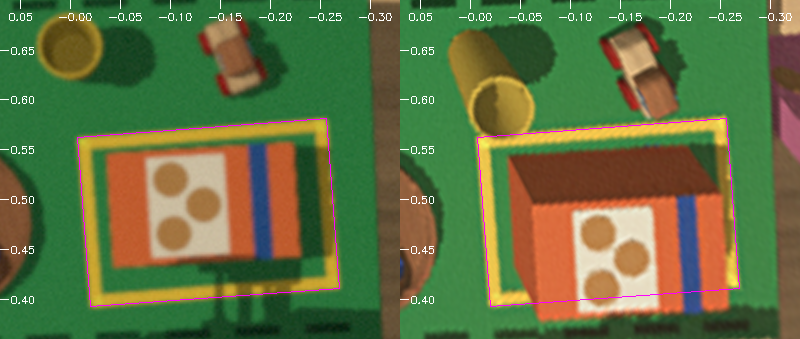

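The carton is lying flat on a broad face, from (107,153) to (300,258), inside the tape on all sides. The beaker and car haven't moved. Before handing in, I'll compare the tray numerically with the first picture.

Run:
```python
from h import *
a=cv2.imread("pics/scene0raw.png"); b=manip.read_camera("scene")
d=cv2.absdiff(a,b).max(2)
print("tray diff px",(d[180:238,305:380]>50).sum(),"beaker",(d[210:246,250:282]>50).sum())
print(manip.current_clock(),manip.current_tool_pos()); manip.hand_in()
```

```text
tray diff px 43 beaker 5
24.225 [0.36087676 0.19910862 0.52929905]
the job is handed in; nothing more can be done
```

The job is done and handed in at 24.2 s of the 48 s allowed.

- **Car:** I pushed it with closed fingers in two stages. The first push twisted it and left its rear over the tape, so I pushed the rear end again. It now stands on its wheels on the crate, about 25 mm clear of the tape's outer edge on the +x side.
- **Carton:** I tipped it with one slow push near its top from the tray side. The final pictures show it flat on a broad face and inside the tape's outer edge on all sides.
- **Beaker and tray:** The beaker's pixels are essentially unchanged from the first picture. The tray area shows 43 changed pixels. I put that down to the carton's and the arm's changed shadows or noise, but did not look closer. The fingers stayed at least 70 mm above the tallest tray item.
- **Forces and clearance:** No push reached its 6–8 N stop. The arm was parked clear of everything when I handed in.

The first automatic fit of the carton was wrong because it included the tray rim. I measured its position from the rectified picture instead.

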